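# Index the board fixture one hole

## Task

Turn the board fixture one step toward the green post: hook a fingertip under the red pull ring, lift the spring pin out of its hole, swing the arm exactly one hole toward the green post and let the pin snap fully down into that hole. Lift and push gently, do not pinch the ring, leave the loose things beside the fixture where they stand, and finish clear of everything.

Things in the scene. Friction and masses are not known exactly. Their poses are not given: they have to be found in the camera images.
- index_base: Fixed grey base plate of a board fixture, 18 mm thick; its place and yaw vary. Origin on the bench under the arm's vertical pivot; plate x -175 to +60, y -135 to +135 mm in its frame; -x points roughly to the robot. Five brass-rimmed holes, 12 mm wide, lie on an arc of 140 mm radius round the pivot, at arm angles -0.6, -0.3, 0, 0.3, 0.6 rad (42 mm apart).
- swing_arm (a joint): Angle of the aluminium arm about the pivot, rad; range -0.63 to 0.63. Start 0: along the base's -x, pin in the middle hole. Positive: the arm's end swings to the base's +y (left seen from the robot). It turns easily (0.5 N at the ring) and stays where left, but is locked (play 0.015 rad) while the pin is in a hole.
- index_pin (a joint): Lift of the spring pin, m: 0 fully down in a hole, 0.022 its upper stop. Pin 8 mm thick, round tip; it goes 10 mm into the hole and is clear of it above 0.010. Set down between holes it rests at 0.010 on the plate and snaps into a hole that comes under it. The spring pushes down with 4 N at the bottom, 7 N at the top.
- ring_mid (a point): Centre of the opening of the red oval pull ring on the pin (moves with pin and arm), 101 mm above the bench at the start. Opening 54 mm across the arm by 46 mm; bar 7 mm thick. The ring leans 45 degrees toward the pivot: a finger pointing toward the pivot and 45 degrees down passes square through it, 30 mm free beyond. Its x axis points along the arm to the pivot, z up.
- ring_bar (a point): Middle of the ring's high bar, on the bar's centre line: the part to lift from below. At the start 119 mm above the bench; 103 mm from the pivot.
- green_post: Fixed green plastic post, 20 mm wide, 30 mm high, on the base plate past one end of the row of holes, 142 mm from the pivot; origin at its foot. It stands at the base's +y or -y end.
- white_post: The same post in white, at the other end.
- loupe: Loose black eye loupe, 37 mm wide, 41 mm high, bystander; origin at the centre of its underside.
- flux_bottle: Loose brown dropper bottle with black tip, 31 mm wide, 81 mm high, bystander; origin at the centre of its underside.
- heat_sink: Loose finned aluminium heat sink, 36 x 44 x 19 mm, bystander; origin at the centre of its underside.
- tape_amber: Loose roll of amber tape, lying, 78 mm wide, 14 mm high, bystander; origin at the centre of its underside.
- pin_axis (a point): Point on the pin's axis, 18 mm above the bench (level with the plate's top) while the pin is down, 140 mm from the pivot. Right above it, 82 mm above the bench, sits the low side of the ring. The arm under the ring is 26 mm wide, its top 42 mm above the bench; a round table with a fixed board, 84 mm wide and up to 72 mm high, stands on the pivot.

How it is judged:
On the way:
1. the pin is lifted out of the middle hole by the ring (value of joint index_pin above 0.0105 m and contact force between the fingers and index_pin above 0.5 N), for 0.1 s.
At the end, for the whole second after the job is handed in: The arm stands at rest one hole from the middle on the green post's side (0.3 rad, within 0.04) and the pin is down in that hole to within 3 mm (value of joint index_pin below 0.003 m and ((y of green_post in the frame of index_base above 0 m and value of joint swing_arm between 0.26 and 0.34 rad) or (y of green_post in the frame of index_base below 0 m and value of joint swing_arm between -0.34 and -0.26 rad)) and velocity of joint swing_arm between -0.02 and 0.02 rad/s); the robot touches nothing.
It fails at once if the ring is pinched or forced (over 30 N from the fingers) (contact force between the fingers and index_pin above 30 N).
It fails at once if a loose bystander is lifted or pushed more than 20 mm (distance of any of loupe, flux_bottle, heat_sink, tape_amber from where it was at the start of the episode above 0.02 m).
It also fails if it takes over 40 s, if anything falls off the work surface, if the arm or the gripper's body presses on something with over 40 N, if the wrist force passes 120 N, or if a joint passes its speed limit or range.

## Robot

A 6-joint arm with a two-finger parallel gripper is mounted at the origin on a cart in front of the work surface, level with it; the furniture and walls round the work are solid. World frame = base frame: x ahead of the robot, y to its left, z up, the work surface at z = 0. Lengths are in m, angles in rad, forces in N, time in s.
With the tool pointing down it reaches from about 0.3 to 0.775 m from the base axis. Payload 14.6 kg.
Tool frame: the origin (TCP) lies midway between the tips of the shut fingers; the grasp point (between the pads) lies 19 mm behind it; z points along the fingers, y is the line along which they close (so a half turn about z gives the same grasp; the last joint's range is limited). The gripper opens to 94 mm and grips with 3 to 60 N. Pads are 16 mm wide; open, the fingers measure 119 mm over their backs; the gripper's body (75 mm by 177 mm) begins 78 mm behind the grasp point.
Start: joints at [-1.316, 0.3, 1.521, -0, 1.321, -0.067], TCP at [0.174, -0.522, 0.205] pointing down, gripper open.
Joint ranges: [-3.03, 3.03], [-0.79, 2.21], [0.23, 2.52], [-1.04, 4.18], [0, 3.07], [-2.55, 2.55]. Speed limits (rad/s): [2.22, 2.22, 2.57, 3.14, 3.14, 3.14].

## Interface

Orientations are given as [roll, pitch, yaw] about the fixed x, y, z axes, in that order (R = Rz(yaw) Ry(pitch) Rx(roll)).
In Python, from station import ctrl gives the robot as it stands. The module is installed in compiled form; this text tells all that it offers.
- The arm moves only by the tool servo_tool, never from a script. Its argument "plan" is a list of rows, each a list of 7 numbers: the opening in per cent of the stroke, from 0 (shut) to 100 (fully open), then the shift along the tool's x, y, z in m, then the turn, a rotation vector about the tool's x, y, z in rad. A call has exactly 8 rows; each row shifts and turns the commanded pose from where the row before left it, along the tool's axes as they then stand; what a row does not reach is not made up. A row lasts 1/8 s, in which the tool goes at most 62.5 mm and 10.7 degrees, less where a joint would pass 70% of its speed; a pose out of reach is approached as far as the arm can. A call with a gripper value outside its range is refused whole. The fingers move at their own pace and stop on an object; "force" is the grip in N (left out, the last holds). Time passes only in rows, so rows that do not move let the fingers close, or fill a call up. It gives the time, the measured TCP pose, the force, the opening and the grip force at its end, in the units of the state.
- ctrl.get_obs(): the state, without advancing time (a new reading comes with each control period).
- ctrl.camera(name): name is "side" or "top" or "wrist"; returns a dict with "pixels" (384x512x3 uint8, red, green, blue), "z_map" (384x512 float32, m along the optical axis (not along the pixel's ray), 0 where there is no reading), "mtx" (3x3 intrinsics, pixels), "pose" (4x4, takes a point from camera to world coordinates). Camera axes: x right, y up, looking along -z (the intrinsics and any distortion apply to the point x, -y, -z); pixel columns grow to the right and rows downward; lengths in m; the calibration is good to about 2 mm. The wrist camera is an equidistant fisheye: a pixel r from the principal point sees the ray r / f radians off the axis. A picture is of the moment at which its call begins.
- ctrl.hand_in(): hands the job in; it is judged then, once.
The state is a dict: "time_s": time; "qpos": joint angles; "joint_vel": joint speeds; "tau": joint torques, N m; "ee_pos": TCP position; "eef_rot": TCP orientation; "force": force on the tool from outside, world axes, zero at the start; "moment": the same for the moment, N m; "grip_width": finger opening in m; "grip_force": force on a finger pad.
Only numpy, scipy, OpenCV 4.12 (cv2) and the standard library are available. Lean on these libraries where they do the work, as an engineer would, in place of code of your own. Each camera call takes 0.05 s, during which the arm holds its last target. There are 200 camera calls.

## Working session

There is one attempt and no reset: what is moved stays moved. The work goes in short steps, Python scripts to look and compute and a tool call to move; the robot and the scene stay as the last step left them, time stands still between calls to the robot, and variables do not carry over. Pictures are saved under pics/ and viewed, at most 10 in all, crops included, and the job is handed in when it is done.

Besides the shell and the picture viewer there is one more tool, called after ">>>" as a command line: name --pt "numbers of a row" for each row, then --argument value for the rest. servo_tool: Moves the arm, as the interface text tells. Its arguments: {"type":"object","properties":{"plan":{"type":"array","items":{"type":"array","items":{"type":"number"}}},"force":{"type":"number"}},"required":["plan"]}

```bash
mkdir -p pics
cat > h.py <<'E'
from station import ctrl
import numpy as np, cv2
def snap(n,f):
    c=ctrl.camera(n); np.savez(f'{f}.npz',**c); cv2.imwrite(f'pics/{f}.png',c['pixels'][:,:,::-1]); return c
def cloud(c):
    K=c['mtx'];z=c['z_map'];v,u=np.mgrid[:z.shape[0],:z.shape[1]]
    P=np.stack([(u-K[0,2])/K[0,0]*z,-(v-K[1,2])/K[1,1]*z,-z],-1)
    return P@c['pose'][:3,:3].T+c['pose'][:3,3]
E
python3 - <<'E'
from h import *
a=snap('top','top0');b=snap('side','side0')
cv2.imwrite('pics/a.png',np.hstack([cv2.resize(x['pixels'],None,fx=.78,fy=.78)[:,:,::-1] for x in(a,b)]))
print(a['pose'],b['pose'],ctrl.get_obs())
E
```

```text
[[-0.01861233  0.99186501 -0.12592614  0.45148841]
 [-0.99982413 -0.01817435  0.00462613 -0.04592498]
 [ 0.00229987  0.1259901   0.99202883  1.22130789]
 [ 0.          0.          0.          1.        ]] [[-0.98343824  0.1375699  -0.11799895  0.46726963]
 [-0.18067861 -0.69277104  0.69815724  0.56088742]
 [ 0.01429917  0.70791441  0.70615347  0.7106602 ]
 [ 0.          0.          0.          1.        ]] {'time_s': 0.1, 'qpos': array([-1.31561170e+00,  3.00396362e-01,  1.52150195e+00, -1.75966266e-05,
        1.32073351e+00, -6.66033798e-02]), 'joint_vel': array([-0.00046253, -0.00250326, -0.00206921, -0.00186836, -0.00063061,
        0.00100908]), 'tau': array([ 2.26884340e-04, -5.32644475e+01, -3.53282940e+01,  7.08818645e-02,
        2.35254492e-02, -6.81179222e-05]), 'ee_pos': array([ 0.17387566, -0.52154144,  0.20496081]), 'eef_rot': array([-3.14055466e+00, -5.21537459e-05,  3.21792344e-01]), 'force': array([0.47442659, 0.10235334, 0.0244348 ]), 'moment': array([-0.03966854, -0.0145249 ,  0.02207306]), 'grip_force': 0.0, 'grip_width': 0.09384048452603835}
```

View pics/a.png

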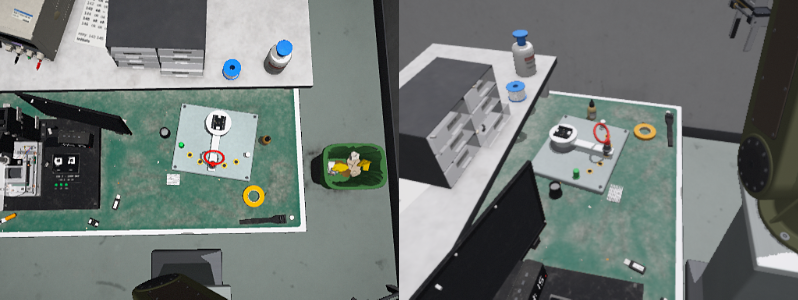

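The top view shows the fixture ahead of the robot. The green post (181,145) is on the left (+y), and the red ring is near (213,157). Next I'll measure them.

Run:
```python
from h import *
for n in('top0','side0'):
    c=dict(np.load(n+'.npz'));P=cloud(c);I=c['pixels'].astype(int);r,g,b=I[...,0],I[...,1],I[...,2]
    W=(P[...,0]>.2)&(P[...,0]<.7)&(abs(P[...,1])<.4)
    hsv=cv2.cvtColor(c['pixels'],cv2.COLOR_RGB2HSV)
    red=W&(r>120)&(r>2*g)&(r>2*b)&(P[...,2]>.06)
    q=P[red];print(n,'red',len(q),q.min(0).round(3),q.max(0).round(3),q.mean(0).round(3))
    t=q[q[:,2]>.108];print(' high',len(t),t.mean(0).round(3)if len(t) else '')
    gr=W&(g>100)&(g>1.8*r)&(g>1.3*b)&(P[...,2]>.03)
    q=P[gr];print(' green',len(q),q.mean(0).round(3) if len(q) else '', q[q[:,2]>.044].mean(0).round(3) if len(q) else '')
    pl=W&(abs(P[...,2]-.018)<.006)&(hsv[...,1]<70)&(r>90)
    pl=cv2.morphologyEx(pl.astype(np.uint8),cv2.MORPH_OPEN,np.ones((3,3)))
    k,l,s,_=cv2.connectedComponentsWithStats(pl);i=1+s[1:,4].argmax()
    q=P[l==i];R=cv2.minAreaRect(q[:,:2].astype(np.float32));print(' plate',len(q),R,cv2.boxPoints(R).round(3).tolist(),np.median(q[:,2]))
    wd=W&(P[...,2]>.03)&(r>200)&(abs(r-b)<25);q=P[wd];
    k,l,s,_=cv2.connectedComponentsWithStats(wd.astype(np.uint8))
    for i in range(1,k):
        if s[i,4]>8: print(' white',s[i,4],P[l==i].mean(0).round(3))
    # tall things near
    o=W&(P[...,2]>.012);k,l,s,_=cv2.connectedComponentsWithStats(o.astype(np.uint8))
    for i in range(1,k):
        if s[i,4]>25: q=P[l==i];print(' obj',s[i,4],q.min(0).round(3),q.max(0).round(3))
a=cv2.imread('pics/top0.png')[110:240,200:360];b=cv2.imread('pics/side0.png')[120:270,150:350]
cv2.imwrite('pics/b.png',np.hstack([cv2.resize(a,(400,325)),cv2.resize(b,(400,325))]))
```

```text
top0 red 173 [ 0.543 -0.143  0.067] [ 0.586 -0.079  0.126] [ 0.565 -0.111  0.102]
 high 71 [ 0.579 -0.114  0.117]
 green 52 [0.561 0.148 0.093] [0.562 0.142 0.096]
 plate 5377 ((0.6164780259132385, -0.1197664737701416), (0.2690424621105194, 0.20809678733348846), 80.53937530517578) [[0.492000013589859, -0.23499999940395355], [0.6970000267028809, -0.27000001072883606], [0.7409999966621399, -0.004000000189989805], [0.5360000133514404, 0.029999999329447746]] 0.01806986159680668
 white 481 [ 0.653 -0.127  0.06 ]
 white 12 [ 0.649 -0.121  0.165]
 white 32 [ 0.581 -0.227  0.048]
 white 90 [ 0.573 -0.111  0.055]
 white 27 [0.565 0.391 0.057]
 white 37 [0.569 0.351 0.056]
 white 22 [ 0.533 -0.106  0.041]
 obj 7412 [ 0.41  -0.046  0.012] [0.7   0.4   1.221]
 obj 7271 [ 0.451 -0.27   0.012] [0.7   0.027 1.221]
 obj 142 [0.645 0.034 0.012] [0.678 0.066 0.045]
 obj 139 [ 0.614 -0.306  0.013] [ 0.643 -0.276  0.082]
 obj 312 [ 0.407 -0.281  0.012] [ 0.477 -0.046  1.221]
 obj 51 [ 0.352 -0.349  0.012] [ 0.378 -0.319  0.026]
 obj 2660 [ 0.2   -0.102  0.166] [0.451 0.122 1.221]
side0 red 156 [ 0.543 -
[... 371 characters left out ...]
006000000052154064], [0.5370000004768372, 0.03700000047683716]] 0.017486165405758536
 white 16 [ 0.582 -0.221  0.047]
 white 231 [ 0.67  -0.122  0.062]
 white 10 [ 0.668 -0.122  0.069]
 white 181 [ 0.619 -0.115  0.041]
 white 80 [ 0.574 -0.106  0.041]
 white 21 [ 0.534 -0.1    0.041]
 obj 13056 [ 0.2   -0.089  0.151] [0.257 0.128 0.52 ]
 obj 201 [ 0.615 -0.293  0.012] [ 0.643 -0.269  0.081]
 obj 55 [ 0.353 -0.345  0.012] [ 0.378 -0.324  0.024]
 obj 6678 [ 0.494 -0.268  0.012] [0.7   0.035 0.123]
 obj 207 [ 0.408 -0.281  0.012] [ 0.478 -0.206  0.016]
 obj 13684 [0.41  0.158 0.012] [0.7  0.37 0.25]
 obj 278 [0.647 0.037 0.012] [0.679 0.071 0.042]
 obj 29 [0.513 0.006 0.012] [0.519 0.048 0.022]
```

View pics/b.png

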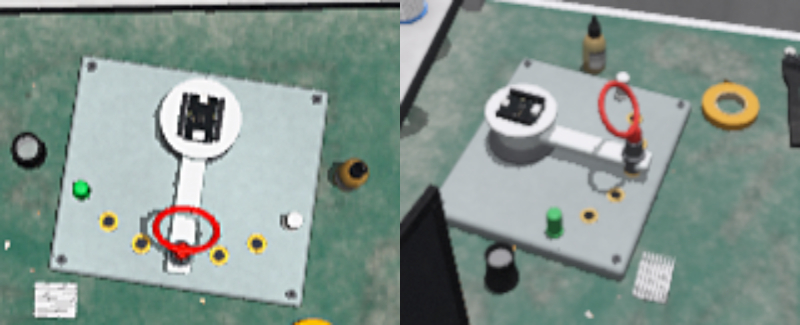

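The ring measures mid ≈ (0.566, -0.108, 0.10) and base yaw ≈ -0.167. The pivot is ≈ (0.686, -0.128), which fits the given radii of 121 and 103 mm. The green post is on +y, so the swing is +0.3. Next I'll plan the approach.

```bash
cat >> h.py <<'E'
from scipy.spatial.transform import Rotation as Ro
from scipy.linalg import logm, expm
PIV=np.array([.686,-.129,0]); YAW=-.167
def T(p,R): M=np.eye(4);M[:3,:3]=R.as_matrix();M[:3,3]=p;return M
def cur():
    o=ctrl.get_obs();return T(o['ee_pos'],Ro.from_euler('xyz',o['eef_rot']))
def goal(along,th=0,up=0,n=0,rad=.121,z=.101,lat=0):
    """TCP 'along' mm beyond ring centre on finger axis, arm angle th"""
    y=YAW-th; f=np.array([np.cos(y),np.sin(y),0]);l=np.array([-f[1],f[0],0]);k=np.array([0,0,1.])
    d=(f-k)/2**.5; nn=(f+k)/2**.5
    return T(PIV-rad*f+k*z+d*along+nn*n+k*up+l*lat,Ro.from_matrix(np.column_stack([nn,np.cross(d,nn),d])))
def row(A,B,n):
    t=expm(np.real(logm(np.linalg.inv(A)@B))/n)
    r=np.r_[t[:3,3],Ro.from_matrix(t[:3,:3]).as_rotvec()]
    print(n,'rows',r.round(4).tolist());return t
E
python3 - <<'E'
from h import *
A=cur();B=goal(-.09);t=row(A,B,16)
M=A
for i in range(16):
    M=M@t
    if i%3==0 or i==15: print(M[:3,3].round(3),M[:3,2].round(2))
E
```

```text
16 rows [0.0216, -0.0248, 0.0102, -0.0121, 0.0481, 0.0289]
[ 0.187 -0.491  0.195] [ 0.05  0.   -1.  ]
[ 0.232 -0.402  0.169] [ 0.2   0.   -0.98]
[ 0.289 -0.318  0.152] [ 0.34 -0.01 -0.94]
[ 0.354 -0.238  0.145] [ 0.47 -0.03 -0.88]
[ 0.427 -0.165  0.149] [ 0.59 -0.07 -0.8 ]
[ 0.504 -0.098  0.165] [ 0.7  -0.12 -0.71]
```

>>> servo_tool --pt "0 0.0216 -0.0248 0.0102 -0.0121 0.0481 0.0289" --pt "0 0.0216 -0.0248 0.0102 -0.0121 0.0481 0.0289" --pt "0 0.0216 -0.0248 0.0102 -0.0121 0.0481 0.0289" --pt "0 0.0216 -0.0248 0.0102 -0.0121 0.0481 0.0289" --pt "0 0.0216 -0.0248 0.0102 -0.0121 0.0481 0.0289" --pt "0 0.0216 -0.0248 0.0102 -0.0121 0.0481 0.0289" --pt "0 0.0216 -0.0248 0.0102 -0.0121 0.0481 0.0289" --pt "0 0.0216 -0.0248 0.0102 -0.0121 0.0481 0.0289" --force 10

```text
time_s: 1.1
ee_pos: [0.3104, -0.2899, 0.1486]
eef_rot: [3.088, -0.394, 0.097]
force: [0.5, -0.2, -1.0]
grip_width: 0.0175
grip_force: 0.0
```

>>> servo_tool --pt "0 0.0216 -0.0248 0.0102 -0.0121 0.0481 0.0289" --pt "0 0.0216 -0.0248 0.0102 -0.0121 0.0481 0.0289" --pt "0 0.0216 -0.0248 0.0102 -0.0121 0.0481 0.0289" --pt "0 0.0216 -0.0248 0.0102 -0.0121 0.0481 0.0289" --pt "0 0.0216 -0.0248 0.0102 -0.0121 0.0481 0.0289" --pt "0 0.0216 -0.0248 0.0102 -0.0121 0.0481 0.0289" --pt "0 0.0216 -0.0248 0.0102 -0.0121 0.0481 0.0289" --pt "0 0 0 0 0 0 0"

```text
time_s: 2.1
ee_pos: [0.4785, -0.1181, 0.1583]
eef_rot: [3.125, -0.737, -0.123]
force: [-0.8, -0.5, -0.8]
grip_width: 0.0006
grip_force: 0.0
```

Run:
```python
from h import *
print(ctrl.get_obs())
w=snap('wrist','w1');s=snap('side','s1')
cv2.imwrite('pics/c.png',np.hstack([w['pixels'][:,:,::-1][:,56:456],cv2.resize(s['pixels'][120:270,150:350],(400,384))[:,:,::-1]]))
t=row(cur(),goal(-.06),8)
c=w
I=w['pixels'].astype(int);r,g,b=I[...,0],I[...,1],I[...,2];m=(r>120)&(r>2*g)&(r>2*b)
v,u=np.nonzero(m);print(len(u),u.min(),u.max(),v.min(),v.max(),w['mtx'])
# fisheye cloud
K=w['mtx'];x=(u-K[0,2])/K[0,0];y=(v-K[1,2])/K[1,1];th=np.hypot(x,y);z=w['z_map'][v,u]
sc=np.tan(th)/th*z
Q=np.stack([x*sc,-y*sc,-z],-1)@w['pose'][:3,:3].T+w['pose'][:3,3]
Q=Q[(z>0)&(Q[:,2]>.08)&(Q[:,0]>.5)&(Q[:,0]<.65)]
print(len(Q),Q.min(0),Q.max(0),Q.mean(0),Q[Q[:,2]>.114].mean(0))
```

```text
{'time_s': 2.1, 'qpos': array([-0.41387782, -0.08811409,  2.25529115,  0.61806648,  0.30910258,
        0.75832296]), 'joint_vel': array([-0.05905421, -0.01252518,  0.00795074,  0.01192586,  0.05017783,
       -0.06543843]), 'tau': array([  2.06117347, -25.09404302, -31.14237785,   0.25464825,
        -2.2001338 ,   1.1980376 ]), 'ee_pos': array([ 0.47847474, -0.11808927,  0.15826212]), 'eef_rot': array([ 3.12457808, -0.73732722, -0.12332893]), 'force': array([-0.78806723, -0.54965368, -0.8423342 ]), 'moment': array([0.08848907, 0.31720295, 0.00318355]), 'grip_force': 0.0, 'grip_width': 0.0005718345992120517}
8 rows [0.0027, -0.0031, 0.0051, -0.0015, 0.0061, 0.0039]
1276 202 271 137 205 [[297.31863964   0.         259.11108442]
 [  0.         297.31863964 193.02563299]
 [  0.           0.           1.        ]]
1211 [ 0.54056027 -0.14161872  0.08005972] [ 0.58789953 -0.07638564  0.12379471] [ 0.5642673  -0.10884545  0.10270965] [ 0.58065308 -0.11178272  0.1195286 ]
```

View pics/c.png

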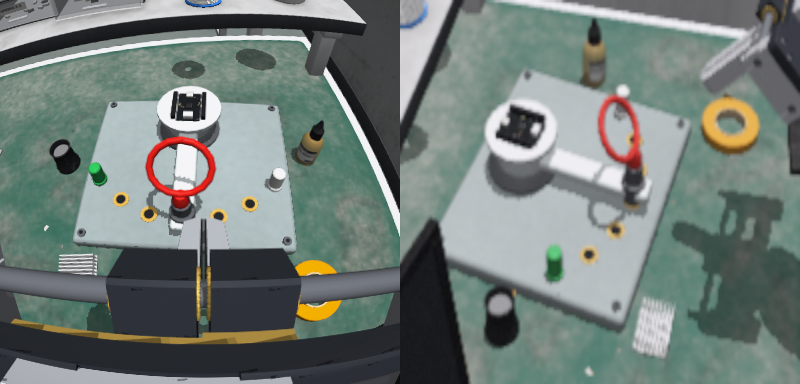

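The wrist view shows the ring centred near (180,165) in the crop, and the depth puts its centre at (0.564, -0.109, 0.102). That agrees with the model to about 2 mm. Next I'll align in front of the ring.

>>> servo_tool --pt "0 0.003 -0.0035 0.005 -0.0017 0.007 0.0045" --pt "0 0.003 -0.0035 0.005 -0.0017 0.007 0.0045" --pt "0 0.003 -0.0035 0.005 -0.0017 0.007 0.0045" --pt "0 0.003 -0.0035 0.005 -0.0017 0.007 0.0045" --pt "0 0.003 -0.0035 0.005 -0.0017 0.007 0.0045" --pt "0 0.003 -0.0035 0.005 -0.0017 0.007 0.0045" --pt "0 0.003 -0.0035 0.005 -0.0017 0.007 0.0045" --pt "0 0 0 0 0 0 0"

```text
time_s: 3.2
ee_pos: [0.5208, -0.1012, 0.1472]
eef_rot: [-3.141, -0.787, -0.169]
force: [-0.9, -0.7, -0.2]
grip_width: 0.0005
grip_force: 0.0
```

Run:
```python
from h import *
o=ctrl.get_obs();print(o['qpos'],o['eef_rot'],o['ee_pos'])
print((np.linalg.inv(goal(0,rad=.122))@cur()).round(4))
row(cur(),goal(-.04,rad=.122),4);row(cur(),goal(.02,rad=.122),8)
```

```text
[-0.31379092  0.02092498  2.21087818  0.67921593  0.16459402  0.79528999] [-3.14111038 -0.78660864 -0.16856737] [ 0.52075836 -0.10122747  0.14716009]
[[ 1.00e+00 -1.10e-03  1.20e-03  4.00e-04]
 [ 1.10e-03  1.00e+00  6.00e-04  1.00e-04]
 [-1.20e-03 -6.00e-04  1.00e+00 -6.49e-02]
 [ 0.00e+00  0.00e+00  0.00e+00  1.00e+00]]
4 rows [-0.0001, -0.0, 0.0062, 0.0002, -0.0003, -0.0003]
8 rows [-0.0001, -0.0, 0.0106, 0.0001, -0.0002, -0.0001]
```

>>> servo_tool --pt "0 0 0 0.012 0 0 0" --pt "0 0 0 0.012 0 0 0" --pt "0 0 0 0.012 0 0 0" --pt "0 0 0 0.012 0 0 0" --pt "0 0 0 0.012 0 0 0" --pt "0 0 0 0.012 0 0 0" --pt "0 0 0 0.012 0 0 0" --pt "0 0 0 0 0 0 0"

```text
time_s: 4.2
ee_pos: [0.5791, -0.1115, 0.0876]
eef_rot: [-3.141, -0.786, -0.169]
force: [-0.3, 1.0, -0.2]
grip_width: 0.0002
grip_force: 0.0
```

Run:
```python
from h import *
o=ctrl.get_obs();print(o['qpos'],o['force'])
print((np.linalg.inv(goal(0,rad=.122))@cur()).round(4)[:3])
w=snap('wrist','w2');s=snap('side','s2')
cv2.imwrite('pics/d.png',np.hstack([cv2.resize(w['pixels'][90:282,156:356],(400,384))[:,:,::-1],cv2.resize(s['pixels'][120:270,150:350],(400,384))[:,:,::-1]]))
```

```text
[-0.29279679  0.27573147  2.09864197  1.73851693  0.08922129 -0.25591459] [-0.29433993  0.99111044 -0.15957338]
[[ 1.00e+00 -1.60e-03  6.00e-04  2.00e-04]
 [ 1.60e-03  1.00e+00  9.00e-04  5.00e-04]
 [-6.00e-04 -9.00e-04  1.00e+00  1.92e-02]]
```

View pics/d.png

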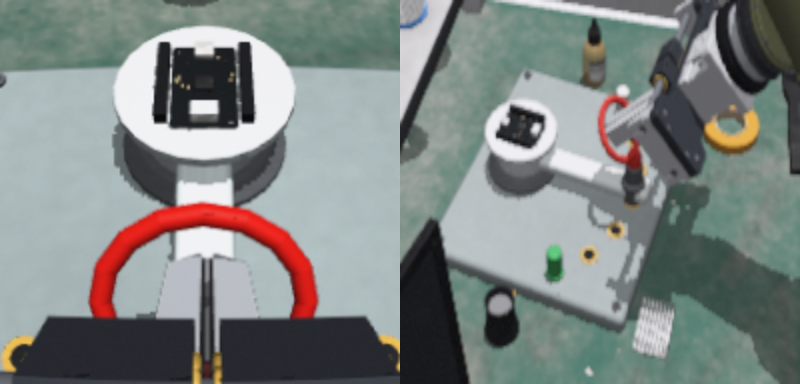

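The finger is centred through the ring (tips at about (208,265) in the crop, with the bar above at (205,215)). Now I'll lift straight up.

>>> servo_tool --pt "0 0.002 0 -0.002 0 0 0" --pt "0 0.002 0 -0.002 0 0 0" --pt "0 0.002 0 -0.002 0 0 0" --pt "0 0.002 0 -0.002 0 0 0" --pt "0 0.002 0 -0.002 0 0 0" --pt "0 0.002 0 -0.002 0 0 0" --pt "0 0.002 0 -0.002 0 0 0" --pt "0 0.002 0 -0.002 0 0 0"

```text
time_s: 5.3
ee_pos: [0.5782, -0.1112, 0.1103]
eef_rot: [-3.141, -0.785, -0.169]
force: [-0.9, 0.1, -4.7]
grip_width: 0.0006
grip_force: 2.1
```

```bash
cat >> h.py <<'E'
def ring(f):
    w=snap('wrist',f);I=w['pixels'].astype(int);r,g,b=I[...,0],I[...,1],I[...,2];m=(r>120)&(r>2*g)&(r>2*b)
    v,u=np.nonzero(m);K=w['mtx'];x=(u-K[0,2])/K[0,0];y=(v-K[1,2])/K[1,1];th=np.hypot(x,y);z=w['z_map'][v,u]
    sc=np.tan(th)/th*z;Q=np.stack([x*sc,-y*sc,-z],-1)@w['pose'][:3,:3].T+w['pose'][:3,3]
    Q=Q[(z>0)&(Q[:,2]>.08)&(Q[:,0]>.5)&(Q[:,0]<.65)]
    t=Q[Q[:,2]>Q[:,2].max()-.006].mean(0);d=PIV-t
    o=ctrl.get_obs()
    print('ringtop z',Q[:,2].max().round(4),'bar',t.round(4),'armangle',round(YAW-np.arctan2(d[1],d[0]),3),'F',o['force'].round(1),'q',o['qpos'].round(2),'tcp',o['ee_pos'].round(4),o['eef_rot'].round(3))
E
python3 -c "
from h import *
ring('w3')"
```

```text
ringtop z 0.2077 bar [ 0.5299 -0.1025  0.2066] armangle 0.001 F [-3.  -0.2 -4.3] q [-0.29  0.22  2.09  1.09  0.1   0.39] tcp [ 0.5783 -0.1112  0.1107] [-3.141 -0.786 -0.169]
```

```bash
sed -i 's/(Q\[:,2\]>.08)/(Q[:,2]>.08)\&(Q[:,2]<.155)/' h.py; python3 -c "
from h import *
ring('w4')"
```

```text
ringtop z 0.1274 bar [ 0.5825 -0.1109  0.1242] armangle 0.006 F [-3.5  1.7 -4.9] q [-0.29  0.22  2.09  1.1   0.1   0.39] tcp [ 0.5784 -0.1112  0.1105] [-3.141 -0.786 -0.169]
```

>>> servo_tool --pt "0 0.0014 0 -0.0014 0 0 0" --pt "0 0.0014 0 -0.0014 0 0 0" --pt "0 0.0014 0 -0.0014 0 0 0" --pt "0 0.0014 0 -0.0014 0 0 0" --pt "0 0.0014 0 -0.0014 0 0 0" --pt "0 0.0014 0 -0.0014 0 0 0" --pt "0 0.0014 0 -0.0014 0 0 0" --pt "0 0 0 0 0 0 0"

```text
time_s: 6.4
ee_pos: [0.5786, -0.1112, 0.1241]
eef_rot: [-3.141, -0.786, -0.169]
force: [-5.9, 0.8, -5.9]
grip_width: 0.0012
grip_force: 4.3
```

```bash
python3 -c "
from h import *
ring('w5')"
```

```text
ringtop z 0.1407 bar [ 0.5824 -0.1115  0.1376] armangle 0.0 F [-6.2  1.1 -7.5] q [-0.29  0.2   2.08  0.82  0.12  0.66] tcp [ 0.5786 -0.1112  0.1241] [-3.141 -0.786 -0.169]
```

The pin is lifted about 17 mm. Next is the swing about the pivot.

Run:
```python
from h import *
def sw(A,th):
    Z=T(np.zeros(3),Ro.from_euler('z',-th));P=T(PIV,Ro.identity());return P@Z@np.linalg.inv(P)@A
A=cur();row(A,sw(A,.2),16)
```

```text
16 rows [0.0, -0.0014, 0.0, -0.0088, 0.0, 0.0088]
```

>>> servo_tool --pt "0 0 -0.0014 0 -0.0088 0 0.0088" --pt "0 0 -0.0014 0 -0.0088 0 0.0088" --pt "0 0 -0.0014 0 -0.0088 0 0.0088" --pt "0 0 -0.0014 0 -0.0088 0 0.0088" --pt "0 0 -0.0014 0 -0.0088 0 0.0088" --pt "0 0 -0.0014 0 -0.0088 0 0.0088" --pt "0 0 -0.0014 0 -0.0088 0 0.0088" --pt "0 0 -0.0014 0 -0.0088 0 0.0088"

```text
time_s: 7.45
ee_pos: [0.5808, -0.1006, 0.1239]
eef_rot: [3.142, -0.785, -0.269]
force: [-6.4, 0.6, -7.7]
grip_width: 0.0006
grip_force: 4.3
```

```bash
python3 -c "
from h import *
ring('w6')
print(np.linalg.inv(goal(0,th=.1,rad=.122))@cur())"
```

```text
ringtop z 0.1405 bar [ 0.5846 -0.1013  0.1373] armangle 0.1 F [-5.5  1.6 -6.5] q [-0.22  0.2   2.08 -0.45  0.09  2.05] tcp [ 0.5809 -0.1005  0.124 ] [-3.141 -0.785 -0.27 ]
[[ 9.99997010e-01 -2.41199511e-03 -4.03047927e-04  2.54865617e-02]
 [ 2.41282933e-03  9.99994921e-01  2.08226409e-03  2.01435643e-04]
 [ 3.98023469e-04 -2.08323034e-03  9.99997751e-01 -7.01225550e-03]
 [ 0.00000000e+00  0.00000000e+00  0.00000000e+00  1.00000000e+00]]
```

```bash
cat >> h.py <<'E'
def sw(A,th,yaw=0,tilt=0,up=0):
    Z=T(np.zeros(3),Ro.from_euler('z',-th));P=T(PIV,Ro.identity());B=P@Z@np.linalg.inv(P)@A
    B[:3,:3]=Ro.from_euler('z',yaw).as_matrix()@A[:3,:3]@Ro.from_euler('y',-tilt).as_matrix();B[2,3]+=up
    return B
E
python3 -c "
from h import *
A=cur();row(A,sw(A,.1,.05,.05),8)"
```

```text
8 rows [0.0001, -0.0014, 0.0001, 0.0043, -0.0063, -0.0045]
```

>>> servo_tool --pt "0 0.0001 -0.0014 0.0001 0.0043 -0.0063 -0.0045" --pt "0 0.0001 -0.0014 0.0001 0.0043 -0.0063 -0.0045" --pt "0 0.0001 -0.0014 0.0001 0.0043 -0.0063 -0.0045" --pt "0 0.0001 -0.0014 0.0001 0.0043 -0.0063 -0.0045" --pt "0 0.0001 -0.0014 0.0001 0.0043 -0.0063 -0.0045" --pt "0 0.0001 -0.0014 0.0001 0.0043 -0.0063 -0.0045" --pt "0 0.0001 -0.0014 0.0001 0.0043 -0.0063 -0.0045" --pt "0 0.0001 -0.0014 0.0001 0.0043 -0.0063 -0.0045"

```text
time_s: 8.5
ee_pos: [0.5836, -0.0895, 0.1228]
eef_rot: [-3.141, -0.731, -0.219]
force: [-12.1, 4.0, -6.7]
grip_width: 0.0006
grip_force: 6.8
```

```bash
python3 -c "
from h import *
ring('w7')
A=cur();row(A,sw(A,.1,.05,0.02),8)"
```

```text
ringtop z 0.139 bar [ 0.5884 -0.0904  0.136 ] armangle 0.21 F [-13.6   4.2  -6.7] q [-0.21  0.2   2.04 -0.02  0.16  1.6 ] tcp [ 0.5837 -0.0894  0.1229] [-3.141 -0.731 -0.219]
8 rows [0.0002, -0.0013, 0.0002, 0.0041, -0.0025, -0.0047]
```

```bash
python3 -c "
from h import *
A=cur();row(A,sw(A,.09),7)"
```

```text
7 rows [0.0002, -0.0014, 0.0002, 0.0, 0.0, 0.0]
```

>>> servo_tool --pt "0 -0.0003 0 -0.0003 0 0 0" --pt "0 0 -0.0014 0.0 0 0 0" --pt "0 0 -0.0014 0.0001 0 0 0" --pt "0 0.0001 -0.0014 0.0002 0 0 0" --pt "0 0.0002 -0.0014 0.0002 0 0 0" --pt "0 0.0002 -0.0014 0.0002 0 0 0" --pt "0 0.0002 -0.0014 0.0002 0 0 0" --pt "0 0.0002 -0.0014 0.0002 0 0 0"

```text
time_s: 9.55
ee_pos: [0.5869, -0.0802, 0.1228]
eef_rot: [-3.141, -0.732, -0.219]
force: [-11.2, 3.6, -5.7]
grip_width: 0.0004
grip_force: 6.0
```

```bash
python3 -c "
from h import *
ring('w8')
s=snap('side','s8')
cv2.imwrite('pics/e.png',cv2.resize(s['pixels'][120:270,150:350],(800,600))[:,:,::-1])"
```

```text
ringtop z 0.1394 bar [ 0.5925 -0.0815  0.136 ] armangle 0.303 F [-10.8   3.9  -6. ] q [-0.19  0.21  2.04 -0.12  0.16  1.72] tcp [ 0.5869 -0.0801  0.1228] [-3.141 -0.732 -0.219]
```

View pics/e.png

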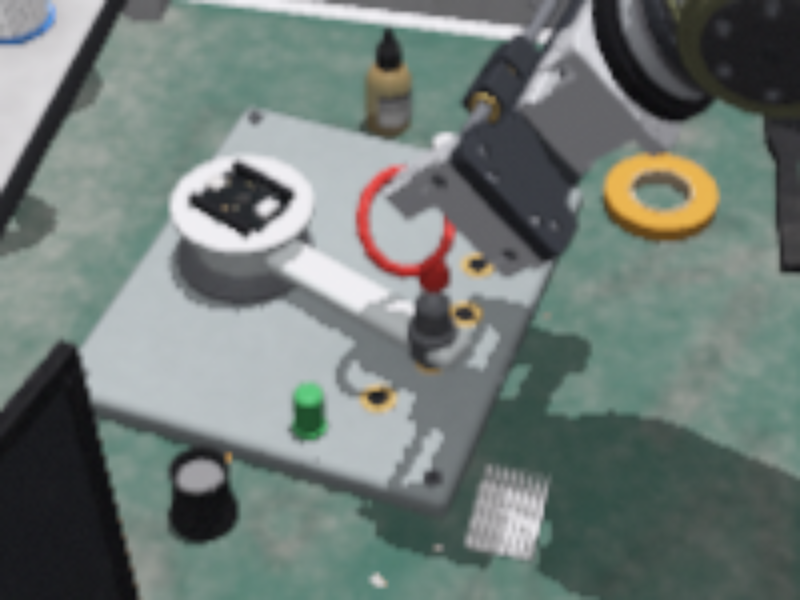

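The arm stands over the hole next to the middle, with one free hole left before the green post. Measured angle is 0.303. Now I'll lower.

>>> servo_tool --pt "0 -0.0014 0 0.0015 0 0 0" --pt "0 -0.0014 0 0.0015 0 0 0" --pt "0 -0.0014 0 0.0015 0 0 0" --pt "0 -0.0014 0 0.0015 0 0 0" --pt "0 -0.0014 0 0.0015 0 0 0" --pt "0 -0.0014 0 0.0015 0 0 0" --pt "0 -0.0014 0 0.0015 0 0 0" --pt "0 -0.0014 0 0.0015 0 0 0"

```text
time_s: 10.65
ee_pos: [0.5872, -0.0802, 0.1072]
eef_rot: [-3.141, -0.734, -0.219]
force: [-14.4, 4.7, 4.5]
grip_width: 0.0007
grip_force: 6.8
```

>>> servo_tool --pt "0 -0.0014 0 0.0015 0 0 0" --pt "0 -0.0014 0 0.0015 0 0 0" --pt "0 -0.0014 0 0.0015 0 0 0" --pt "0 -0.0014 0 0.0015 0 0 0" --pt "0 -0.0014 0 0.0015 0 0 0" --pt "0 -0.0014 0 0.0015 0 0 0" --pt "0 -0.0014 0 0.0015 0 0 0" --pt "0 0 0 0 0 0 0"

```text
time_s: 11.65
ee_pos: [0.588, -0.0805, 0.0935]
eef_rot: [-3.141, -0.736, -0.219]
force: [-0.0, 0.2, -0.0]
grip_width: 0.001
grip_force: 0.0
```

```bash
python3 -c "
from h import *
ring('w9')
print((np.linalg.inv(cur())@goal(0,th=.3,rad=.122)).round(4))"
```

```text
ringtop z 0.1247 bar [ 0.5916 -0.0834  0.121 ] armangle 0.283 F [-0.5  0.   0.3] q [-0.19  0.27  2.06 -0.24  0.08  1.83] tcp [ 0.588  -0.0805  0.0936] [-3.141 -0.736 -0.219]
[[ 0.9828 -0.182   0.0328 -0.004 ]
 [ 0.1736  0.9693  0.1742 -0.0039]
 [-0.0635 -0.1655  0.9842 -0.0136]
 [ 0.      0.      0.      1.    ]]
```

The pin has snapped down: ring top 0.1247 against 0.1238 at the start, and force is zero. Now I'll withdraw along the finger.

>>> servo_tool --pt "0 -0.002 -0.002 0 0 0 0" --pt "0 0 0 -0.008 0 0 0" --pt "0 0 0 -0.008 0 0 0" --pt "0 0 0 -0.008 0 0 0" --pt "0 0 0 -0.008 0 0 0" --pt "0 0 0 -0.008 0 0 0" --pt "0 0 0 -0.008 0 0 0" --pt "0 0 0 -0.008 0 0 0"

```text
time_s: 12.7
ee_pos: [0.5499, -0.07, 0.1342]
eef_rot: [-3.141, -0.737, -0.219]
force: [0.9, -0.0, 0.2]
grip_width: 0.0006
grip_force: 0.0
```

>>> servo_tool --pt "0 0 0 -0.01 0 0 0" --pt "0 0 0 -0.01 0 0 0" --pt "0 0 0 -0.01 0 0 0" --pt "0 0 0 -0.01 0 0 0" --pt "0 0 0 -0.01 0 0 0" --pt "0 0 0 -0.01 0 0 0" --pt "0 0 0 0 0 0 0" --pt "0 0 0 0 0 0 0"

```text
time_s: 13.7
ee_pos: [0.5109, -0.0614, 0.1782]
eef_rot: [-3.141, -0.737, -0.219]
force: [0.0, -1.0, -0.2]
grip_width: 0.0005
grip_force: 0.0
```

```bash
python3 -c "
from h import *
ring('w10');t=snap('top','t10');s=snap('side','s10')
cv2.imwrite('pics/f.png',np.hstack([cv2.resize(t['pixels'][110:240,200:360],(400,325)),cv2.resize(s['pixels'][120:270,150:350],(400,325))])[:,:,::-1])"
```

```text
ringtop z 0.1236 bar [ 0.5908 -0.0834  0.1206] armangle 0.279 F [-0.6  0.7  0.6] q [-0.18 -0.07  2.18 -0.1   0.29  1.7 ] tcp [ 0.5109 -0.0614  0.178 ] [-3.141 -0.736 -0.219]
```

View pics/f.png

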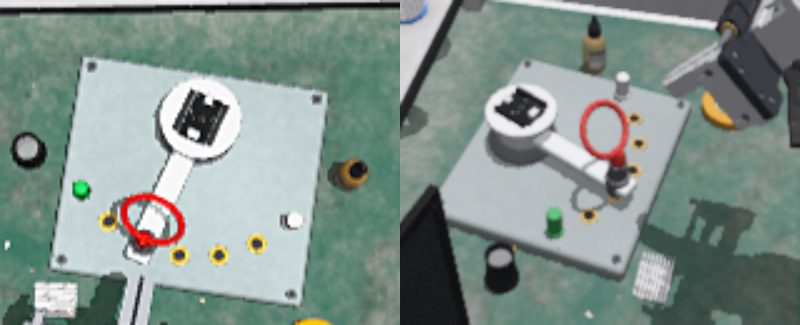

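The arm is one hole toward green, with the ring at its starting height (pin down), the bystanders unmoved and the gripper clear.

```bash
python3 -c "
from station import ctrl
print(ctrl.hand_in())"
```

```text
the job is handed in; nothing more can be done
None
```

I moved the fixture arm one hole toward the green post and handed the job in: by the cameras the pin is fully down in that hole (angle about 0.28 rad), nothing else moved and the gripper is clear; no verdict came back.

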